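# Close the screw press on a cheese mould

## Robot

A 6-joint arm with a two-finger parallel gripper is mounted at the origin on a cart in front of the work surface, level with it; the furniture and walls round the work are solid. World frame = base frame: x ahead of the robot, y to its left, z up, the work surface at z = 0. Lengths are in m, angles in rad, forces in N, time in s.
With the tool pointing down it reaches from about 0.375 to 0.825 m from the base axis. Payload 5.5 kg.
Tool frame: the origin (TCP) lies at the very end of the fingers, on their centre line; the grasp point (between the pads) lies 19 mm behind it; z points along the fingers, y is the direction in which the jaws open and shut (so a half turn about z gives the same grasp; the last joint's range is limited). The gripper opens to 85 mm and grips with 20 to 120 N. Pads are 22 mm wide; open, the fingers measure 114 mm over their backs; the gripper's body (76 mm by 85 mm) begins 54 mm behind the grasp point. The pads swing forward as they close: fully open they stand 13 mm farther back than shut.
Start: joints at [-1.334, 0.314, -0.047, 1.21, 0, 1.571], TCP at [0.141, -0.583, 0.231] pointing down, gripper open.
Joint ranges: [-2.67, 2.67], [-0.69, 1.73], [-1.03, 1.25], [-2.08, 2.16], [-1.42, 1.45], [-3.14, 3.14]. Speed limits (rad/s): [2.39, 2.39, 3.01, 3.14, 3.14, 3.14].

## Interface

Orientations are given as a rotation vector (axis times angle).
In Python, from plant import robot gives the robot as it stands.
- The arm moves only by the tool carry_out, never from a script. Its argument "commands" is a list of rows, each a list of 3 entries, a list of its own where there are three numbers: the turn, a rotation vector about the world's x, y, z in rad, then the shift along the world's x, y, z in cm, then the opening, from 0 (shut) to 1 (fully open). In form: [[[rx, ry, rz], [dx, dy, dz], grip], ...]. A call has exactly 8 rows; each row shifts and turns the commanded pose from where the row before left it; what a row does not reach is not made up. A row lasts 1/10 s, in which the tool goes at most 50 mm and 8.59 degrees, less where a joint would pass 70% of its speed; a pose out of reach is approached as far as the arm can. A call with a gripper value outside its range is refused whole. The fingers move at their own pace and stop on an object; the grip force is fixed at half the most. Time passes only in rows, so rows that do not move let the fingers close, or fill a call up. It gives the time, the measured TCP pose, the force and the opening at its end, in the units of the state.
- robot.observe(): the state, without advancing time (a new reading comes with each control period).
- robot.snapshot(name): name is "side" or "top"; returns the picture (420x560x3 uint8, red, green, blue); there is no depth.
- robot.camera_params(name): a dict with "fx", "fy", "cx", "cy" (pixels), "pose" (4x4, takes a point from camera to world coordinates). Camera axes: x right, y down, z forward; pixel columns grow to the right and rows downward; lengths in m; the calibration is good to about 2 mm. A picture is of the moment at which its call begins. camera_params takes no time and is no camera call.
- robot.hand_in(): hands the job in, once; it reports no verdict.
The state is a dict: "clock": time; "joints": joint angles; "dq": joint speeds; "tau": joint torques, N m; "position": TCP position; "ee_rot": TCP orientation; "wrist_force": force on the tool from outside, world axes, zero at the start; "ft_torque": the same for the moment, N m; "grip_width": opening from 0.0 (shut) to 1.0 (fully open).
Only numpy, scipy, OpenCV 4.12 (cv2) and the standard library are available. Lean on these libraries where they do the work, as an engineer would, in place of code of your own. Each camera call takes 0.05 s, during which the arm holds its last target. There are 200 camera calls.

## Task

Put the cheese under pressure: push the drip tray with the mould straight back against the press's back stop, then wind the handwheel clockwise (seen from above), by more than a full turn, until its hub has come down onto the bridge and the plate is pressing on the lid inside the mould. Keep the mould upright in its tray and leave the bottle, jug and spice jar beside the press where they stand.

Things in the scene. Friction and masses are not known exactly. Their poses are not given: they have to be found in the camera images.
- press: cheese press fixed to the worktop: wooden base (205 x 215 mm, top at z 24 mm) with two rails and a back stop for the tray, two steel posts (16 mm thick, 90 mm to each side), steel bridge (42 mm deep, 222 mm wide, top at 187 mm; cap nuts over the posts to 198 mm). Origin on the screw axis at worktop height; x points to the back, its front (-x) faces the robot; z up.
- handwheel (a joint): wheel angle in rad, growing clockwise seen from above. Starts between 0 and 1.2; at 9.0 the hub lands on the bridge and it stops. The screw lowers wheel and plate by 20 mm a turn and stays where left. At 0 the first of three even spokes points along the press's -x (front). Needs about 5 N at 45 mm from the axis; the plate's spring adds little.
- wheel_center (a point): centre of the dark steel handwheel, on the screw axis in the mid plane of rim and spokes: 256 mm above the worktop at angle 0, 227 mm at 9.0. Rim: radius 78 mm to the middle of its 14 mm round bar; three 12 mm round spokes; hub radius 18 mm, its top 15 mm above this point. Fingers fit down through the openings between hub, spokes and rim.
- press_plate: round steel pressure plate (68 mm across, 10 mm thick) on a spring under the screw; origin at the centre of its underside, z up. Goes straight down with the screw (underside 108 mm above the worktop at wheel angle 0) and gives upward by up to 12 mm against its spring (6 to 22 N).
- drip_tray: loose aluminium tray on the base between the rails (195 x 112 mm, rims 12 mm high). Origin at its underside below the mould's seat (24 mm above the worktop); x to the back like the press. Outer face of its upright front wall: 140 mm in front of the origin, up to 34 mm above it: push there. Starts pulled out by 30 to 50 mm; home against the back stop its origin lies on the screw axis.
- cheese_mould: white perforated round mould, 92 mm across, 70 mm high, standing loose in the tray's seat ring (6 mm high); origin at the centre of its underside, z up. Its mouth is 84 mm wide; a wooden lid lies fixed in it, its top 58 mm above the origin (12 mm below the rim).
- dropper: amber dropper bottle, 33 mm across, 102 mm high, standing to the left of the press; origin under its centre. To be left alone.
- jug: orange milk jug, 67 x 103 mm, 85 mm high, standing to the right of the press; origin at its underside. To be left alone.
- salt: spice jar with dark lid, 45 mm across, 105 mm high, standing to the right of the press and further forward; origin under its centre. To be left alone.
Things that resemble listed ones, but are neither listed nor needed, are in the scene too. Leave any purple look-alike of the cheese_mould alone.

How it is judged:
On the way, in this order (a step that is already met when the one before it is completed fails the run):
1. the tray is pushed home against the back stop before the wheel is wound down (x of drip_tray in the frame of press above -0.006 m and value of joint handwheel below 2.5 rad), for 0.2 s.
2. the wheel has come round by more than a full turn (value of joint handwheel above 7.6 rad), for 0.1 s.
At the end, for the whole second after the job is handed in: Wheel within 0.6 rad of its stop (angle above 8.4); tray home (at most 8 mm short of the screw axis); plate inside the mould (underside under 62 mm above the mould's origin), pressing on its lid with over 4 N; mould upright within 0.1 rad (value of joint handwheel above 8.4 rad and x of drip_tray in the frame of press above -0.008 m and z of press_plate in the frame of cheese_mould below 0.062 m and contact force between press_plate and cheese_mould above 4 N and angle between cheese_mould's own z axis and vertical below 0.1 rad); the robot touches nothing.
It fails at once if the mould tips or is lifted out of its tray (angle between cheese_mould's own z axis and vertical above 0.3 rad or z of cheese_mould in the frame of drip_tray above 0.02 m).
It fails at once if the bottle, the jug or the spice jar is moved by more than 30 mm (distance of any of dropper, jug, salt from where it was at the start of the episode above 0.03 m).
It also fails if it takes over 64 s, if anything falls off the work surface, if the arm or the gripper's body presses on something with over 40 N, if the wrist force passes 120 N, or if a joint passes its speed limit or range.

## Working session

There is one attempt and no reset: what is moved stays moved. The work goes in short steps, Python scripts to look and compute and a tool call to move; the robot and the scene stay as the last step left them, time stands still between calls to the robot, and variables do not carry over. Pictures are saved under pics/ and viewed, about 8 in all and at most 12, crops included, and the job is handed in when it is done.

Besides the shell and the picture viewer there is one more tool, called after "Request:" as name(argument=value, ...), one argument or row to a line, values as JSON. carry_out: Moves the arm, as the interface text tells. Its arguments: {"type":"object","properties":{"commands":{"type":"array","items":{"type":"array"}}},"required":["commands"]}

```bash
mkdir -p pics; ls; python3 - <<'E'
from plant import robot
import cv2,numpy as np
np.set_printoptions(precision=4,suppress=True)
for n in("side","top"):
    im=robot.snapshot(n); cv2.imwrite(f"pics/{n}0.png",im[:,:,::-1])
    p=robot.camera_params(n); print(n,{k:p[k] for k in("fx","fy","cx","cy")}); print(np.array(p["pose"]))
print(robot.observe())
E
```

```text
pics
side {'fx': 400.97617988207287, 'fy': 400.97617988207287, 'cx': 276.3858035759298, 'cy': 212.2642379376013}
[[-0.9991  0.033  -0.0249  0.5884]
 [ 0.0401  0.6281 -0.7771  0.6211]
 [-0.01   -0.7774 -0.6289  0.688 ]
 [ 0.      0.      0.      1.    ]]
top {'fx': 514.8630380777688, 'fy': 514.8630380777688, 'cx': 273.04589031949706, 'cy': 212.7391765188375}
[[ 0.0255 -0.9878  0.1537  0.3614]
 [-0.9995 -0.0277 -0.0123 -0.0572]
 [ 0.0164 -0.1533 -0.988   1.5414]
 [ 0.      0.      0.      1.    ]]
{'clock': 0.1, 'joints': array([-1.334 ,  0.3142, -0.048 ,  1.2102,  0.    ,  1.5708]), 'dq': array([-0.0009, -0.0038,  0.0026, -0.0028,  0.0002, -0.0006]), 'tau': array([  0.0006, -54.0767,  34.0542,   0.0112,   0.    ,  -0.    ]), 'position': array([ 0.1406, -0.5827,  0.2305]), 'ee_rot': array([-3.1181, -0.3709,  0.0003]), 'wrist_force': array([-0.8144,  0.384 , -0.2973]), 'ft_torque': array([-0.0084,  0.0113,  0.0287]), 'grip_width': 0.9992416654990626}
```

View pics/side0.png

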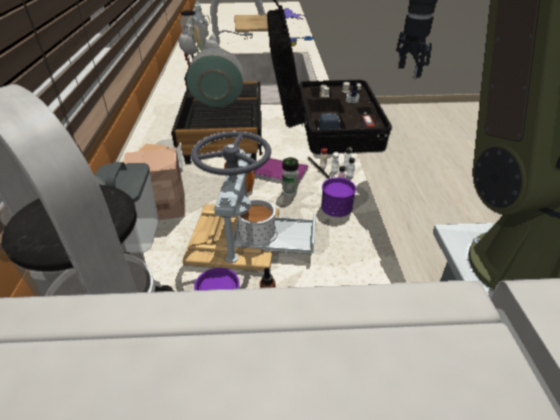

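View pics/top0.png

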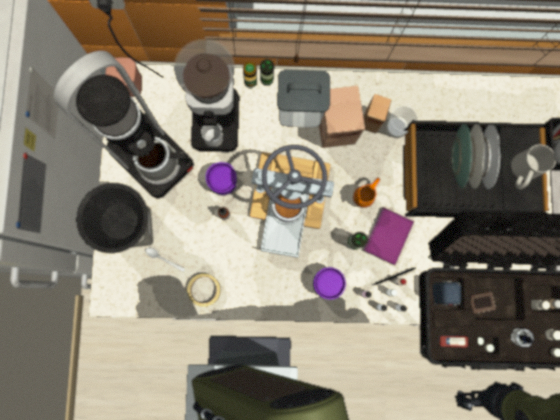

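```bash
python3 - <<'E'
import cv2,numpy as np
t=cv2.imread("pics/top0.png")[130:280,200:390]; s=cv2.imread("pics/side0.png")[120:290,170:370]
a=cv2.resize(t,None,fx=4,fy=4,interpolation=cv2.INTER_CUBIC);b=cv2.resize(s,None,fx=3.5,fy=3.5,interpolation=cv2.INTER_CUBIC)
cv2.imwrite("pics/tc.png",a);cv2.imwrite("pics/sc.png",b);print(a.shape,b.shape)
E
```

```text
(600, 760, 3) (595, 700, 3)
```

View pics/tc.png

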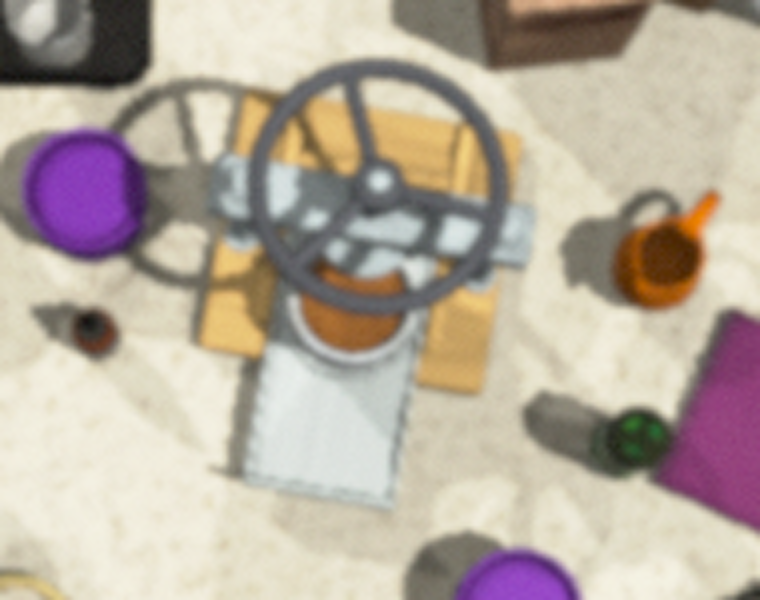

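View pics/sc.png

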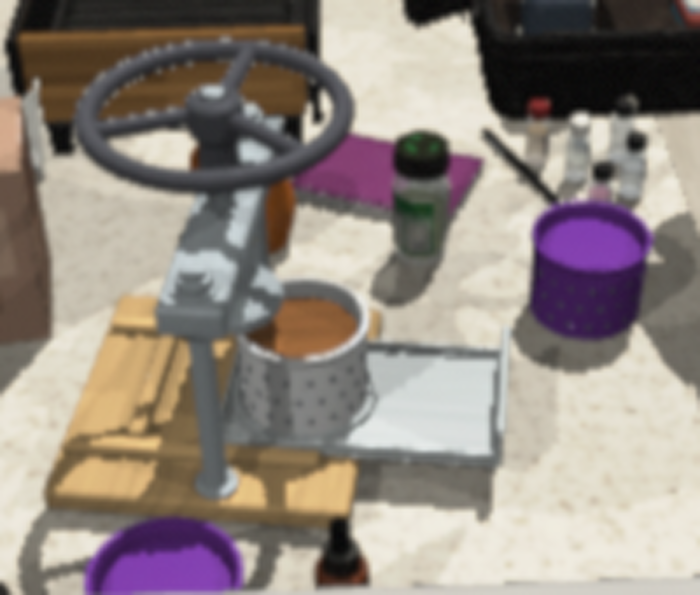

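```bash
cat > h.py <<'E'
import numpy as np
from plant import robot
def ray(n,uv,z):
    p=robot.camera_params(n);T=np.array(p["pose"])
    d=T[:3,:3]@np.array([(uv[0]-p["cx"])/p["fx"],(uv[1]-p["cy"])/p["fy"],1]);o=T[:3,3]
    return o+d*(z-o[2])/d[2]
E
python3 - <<'E'
import cv2
from h import *
np.set_printoptions(precision=4,suppress=True)
def P(c,z): return ray("top",[(c[0]+.5)/4-.5+200,(c[1]+.5)/4-.5+130],z)
def S(c,z): return ray("side",[(c[0]+.5)/3.5-.5+170,(c[1]+.5)/3.5-.5+120],z)
# wheel: dark bluish-grey mask in both crops
for n,box,f in(("top",(248,143,332,212),P),("side",(188,128,276,178),S)):
    im=cv2.imread(f"pics/{n}0.png");hsv=cv2.cvtColor(im,cv2.COLOR_BGR2HSV).astype(int)
    m=((hsv[...,2]<125)&(im[...,0].astype(int)-im[...,2]>5)).astype(np.uint8)
    k=np.zeros_like(m);x0,y0,x1,y1=box;k[y0:y1,x0:x1]=m[y0:y1,x0:x1]
    l,lab,st,_=cv2.connectedComponentsWithStats(k);i=1+st[1:,4].argmax()
    pts=cv2.convexHull(np.argwhere(lab==i)[:,::-1].astype(np.int32))[:,0]
    w=np.array([ray(n,p,.254)[:2] for p in pts]);c,_,_,_=np.linalg.lstsq(np.c_[2*w,np.ones(len(w))],(w**2).sum(1),rcond=None)[:4]
    r=np.sqrt(c[2]+c[0]**2+c[1]**2);print(n,st[i],"wheel c",c[:2],"r",r,"res",np.std(np.linalg.norm(w-c[:2],axis=1)-r))
W=P((378,183),.269);print("hub top",W, S((213,97),.269))
for s in((350,80),(490,215),(300,275)):
    v=P(s,.254)-P((378,186),.254);print("spoke",v,np.degrees(np.arctan2(v[1],v[0])))
for s in((225,48-0),(85,128),(322,150)):pass
B=[P(c,.024) for c in((245,93),(520,132),(483,392),(200,345))];print("base",np.array(B),"centre",np.mean(B,0))
e=lambda a,b:np.degrees(np.arctan2(*(b-a)[1::-1]))
print("yaws",e(B[3],B[0]),e(B[2],B[1]),e(B[1],B[0])-90,e(B[2],B[3])-90)
a,b=P((245,484),.058),P((392,507),.058);print("tray front",a,b,(a+b)/2,"yaw",e(b,a)-90)
a,b=S((500,458),.036),S((503,335),.058);print("side tray front",a,b)
for n,c,z in(("dropper",(92,330),.1),("jug",(658,262),.085),("salt",(638,438),.105)):print(n,P(c,z))
E
```

```text
top [276 171  19  22 125] wheel c [ 0.644  -0.1014] r 0.03069356988724931 res 0.004307628642837262
side [226 160  33  12  82] wheel c [ 0.6366 -0.0755] r 0.029460274793780272 res 0.008493247935067784
hub top [ 0.6565 -0.1239  0.269 ] [ 0.6585 -0.1164  0.269 ]
spoke [0.0694 0.0194 0.    ] 15.62452803758414
spoke [-0.0169 -0.072   0.    ] -103.18707970138367
spoke [-0.0593  0.0485  0.    ] 140.74512297653806
base [[ 0.7803 -0.0344  0.024 ]
 [ 0.7561 -0.2437  0.024 ]
 [ 0.5566 -0.2179  0.024 ]
 [ 0.586  -0.0065  0.024 ]] centre [ 0.6697 -0.1256  0.024 ]
yaws -8.155695427757081 -7.378499639409664 -6.59501444855411 -7.926766338048168
tray front [ 0.4807 -0.0434  0.058 ] [ 0.467  -0.1496  0.058 ] [ 0.4738 -0.0965  0.058 ] yaw -7.357239399791524
side tray front [ 0.4848 -0.0399  0.036 ] [ 0.4726 -0.1404  0.058 ]
dropper [0.5834 0.0676 0.1   ]
jug [ 0.6468 -0.3368  0.085 ]
salt [ 0.5166 -0.3187  0.105 ]
```

Request:
carry_out(
  commands=[
    [[0,0,-0.12],[1.2,1.9,0],0],
    [[0,0,-0.12],[2.4,3.9,0],0],
    [[0,0,-0.127],[2.4,3.9,0],0],
    [[0,-0.14,0],[2.4,3.9,0],0],
    [[0,0,0],[2.4,3.9,0],0],
    [[0,0,0],[2.4,3.9,0],0],
    [[0,0,0],[2.4,3.9,0],0],
    [[0,0,0],[2.4,3.9,0],0],
  ],
)

```text
clock: 0.9
position: [0.321, -0.2895, 0.2311]
ee_rot: [-3.118, 0.205, -0.219]
wrist_force: [0.8, 0.1, -1.0]
grip_width: -0.004
```

Request:
carry_out(
  commands=[
    [[0,0,0],[2.4,3.9,0],0],
    [[0,0,0],[2.4,3.9,0],0],
    [[0,0,0],[2.4,3.9,0],0],
    [[0,0,0],[2.4,3.9,0],0],
    [[0,0,0],[1.2,2.0,0],0],
    [[0,0,0],[0,0,-3],0],
    [[0,0,0],[0,0,-2],0],
    [[0,0,0],[0,0,0],0],
  ],
)

```text
clock: 1.7
position: [0.4263, -0.1141, 0.1784]
ee_rot: [-3.118, 0.202, -0.21]
wrist_force: [-1.1, 0.7, -0.1]
grip_width: 0.003
```

Request:
carry_out(
  commands=[
    [[0,0,0],[1.0,2.2,0],0],
    [[0,0,0],[0,0,-3.5],0],
    [[0,0,0],[0,0,-3.5],0],
    [[0,0,0],[0,0,-3.5],0],
    [[0,0,0],[0,0,-2.5],0],
    [[0,0,0],[0,0,-1.0],0],
    [[0,0,0],[0,0,0],0],
    [[0,0,0],[0,0,0],0],
  ],
)

```text
clock: 2.5
position: [0.4399, -0.0937, 0.0426]
ee_rot: [-3.118, 0.204, -0.221]
wrist_force: [-0.3, 0.8, 0.5]
grip_width: 0.003
```

```bash
python3 - <<'E'
from h import *
import cv2
o=robot.observe();print(o["position"],o["wrist_force"])
a=robot.snapshot("top")[130:290,200:390,::-1];b=robot.snapshot("side")[120:290,170:400,::-1]
a=cv2.resize(a,(475,400),interpolation=3);b=cv2.resize(b,(320,237),interpolation=3)
c=np.zeros((400,795,3),np.uint8);c[:,:475]=a;c[:237,475:]=b;cv2.imwrite("pics/p1.png",c)
E
```

```text
[ 0.43989239 -0.09366321  0.04257657] [-0.28470555  0.8016406   0.45753706]
```

View pics/p1.png

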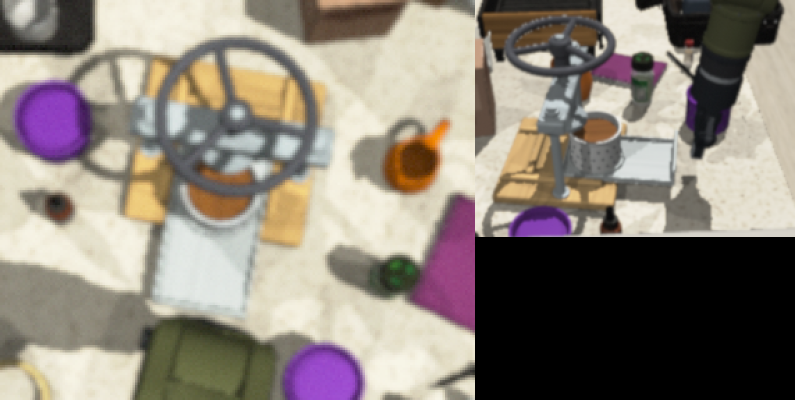

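Request:
carry_out(
  commands=[
    [[0,0,0],[1.0,-0.13,-0.3],0],
    [[0,0,0],[0.8,-0.1,0],0],
    [[0,0,0],[0.6,-0.08,0],0],
    [[0,0,0],[0.6,-0.08,0],0],
    [[0,0,0],[0.6,-0.08,0],0],
    [[0,0,0],[0.7,-0.09,0],0],
    [[0,0,0],[0.7,-0.09,0],0],
    [[0,0,0],[0.7,-0.09,0],0],
  ],
)

```text
clock: 3.4
position: [0.4963, -0.1007, 0.0381]
ee_rot: [-3.118, 0.203, -0.218]
wrist_force: [-2.1, -0.3, -1.0]
grip_width: -0.002
```

Request:
carry_out(
  commands=[
    [[0,0,0],[0.5,-0.07,0],0],
    [[0,0,0],[0.3,-0.04,0],0],
    [[0,0,0],[0.2,-0.03,0],0],
    [[0,0,0],[0.2,-0.03,0],0],
    [[0,0,0],[0.2,-0.03,0],0],
    [[0,0,0],[0,0,0],0],
    [[0,0,0],[0,0,0],0],
    [[0,0,0],[0,0,0],0],
  ],
)

```text
clock: 4.2
position: [0.5101, -0.1027, 0.0385]
ee_rot: [-3.118, 0.203, -0.22]
wrist_force: [0.4, 0.1, -0.7]
grip_width: -0.003
```

Request:
carry_out(
  commands=[
    [[0,0,0],[0.3,-0.04,0],0],
    [[0,0,0],[0.2,-0.03,0],0],
    [[0,0,0],[0.1,0,0],0],
    [[0,0,0],[0,0,0],0],
    [[0,0,0],[0,0,0],0],
    [[0,0,0],[0,0,0],0],
    [[0,0,0],[0,0,0],0],
    [[0,0,0],[0,0,0],0],
  ],
)

```text
clock: 5.0
position: [0.5105, -0.1027, 0.0368]
ee_rot: [-3.119, 0.204, -0.205]
wrist_force: [-14.1, 1.6, 9.8]
grip_width: 0.003
```

```bash
python3 - <<'E'
from h import *
import cv2
o=robot.observe();print(o["position"],o["wrist_force"])
b=robot.snapshot("side")[120:290,170:370,::-1]
cv2.imwrite("pics/p2.png",cv2.resize(b,None,fx=3.5,fy=3.5,interpolation=3))
E
```

```text
[ 0.51048078 -0.10268075  0.03675954] [-14.1369948    1.62837009   9.83146849]
```

View pics/p2.png

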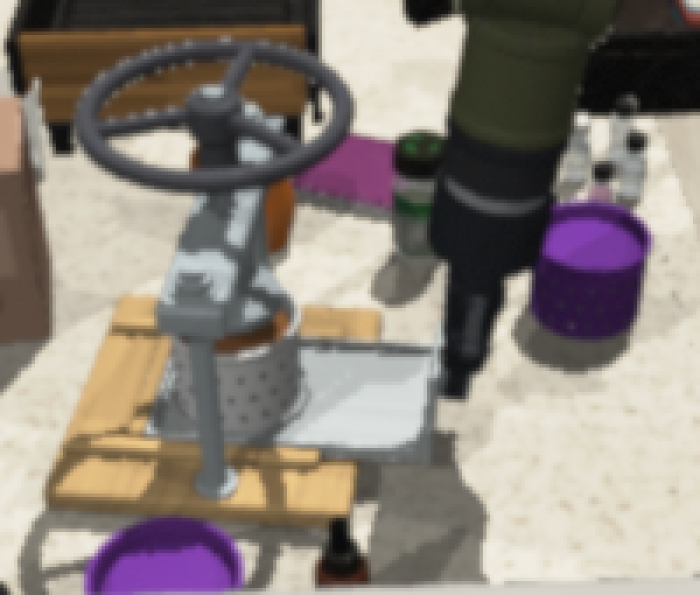

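Request:
carry_out(
  commands=[
    [[0,0,0],[-4.0,0.5,0],0],
    [[0,0,0],[0,0,4.5],0],
    [[0,0,0],[0,0,4.5],0],
    [[0,0,0],[0,0,4.5],0],
    [[0,0,0],[0,0,4.5],0],
    [[0,0,0],[0,0,4.5],0],
    [[0,0.14,0],[0,0,4.5],0],
    [[0,0,0],[0,0,0],0],
  ],
)

```text
clock: 5.85
position: [0.4815, -0.0993, 0.31]
ee_rot: [-3.135, 0.204, -0.039]
wrist_force: [1.9, -0.2, -0.4]
grip_width: 0.002
```

```bash
python3 - <<'E'
from h import *
import cv2
np.set_printoptions(precision=4,suppress=True)
o=robot.observe();print(o["position"],o["ee_rot"],o["wrist_force"])
C=np.array([.657,-.1206]);t=np.radians(np.arange(195,-181,-15));p=C+.045*np.c_[np.cos(t),np.sin(t)]
print("start",p[0]);print(np.c_[np.degrees(t[1:]),100*np.diff(p,axis=0)].round(2))
im=robot.snapshot("top")[130:280,200:390,::-1];cv2.imwrite("pics/p3.png",cv2.resize(im,None,fx=4,fy=4,interpolation=3))
E
```

```text
[ 0.4815 -0.0993  0.31  ] [-3.1347  0.204  -0.0391] [ 1.8884 -0.2105 -0.3547]
start [ 0.6135 -0.1322]
[[ 180.     -0.15    1.16]
 [ 165.      0.15    1.16]
 [ 150.      0.45    1.09]
 [ 135.      0.72    0.93]
 [ 120.      0.93    0.72]
 [ 105.      1.09    0.45]
 [  90.      1.16    0.15]
 [  75.      1.16   -0.15]
 [  60.      1.09   -0.45]
 [  45.      0.93   -0.72]
 [  30.      0.72   -0.93]
 [  15.      0.45   -1.09]
 [   0.      0.15   -1.16]
 [ -15.     -0.15   -1.16]
 [ -30.     -0.45   -1.09]
 [ -45.     -0.72   -0.93]
 [ -60.     -0.93   -0.72]
 [ -75.     -1.09   -0.45]
 [ -90.     -1.16   -0.15]
 [-105.     -1.16    0.15]
 [-120.     -1.09    0.45]
 [-135.     -0.93    0.72]
 [-150.     -0.72    0.93]
 [-165.     -0.45    1.09]
 [-180.     -0.15    1.16]]
```

View pics/p3.png

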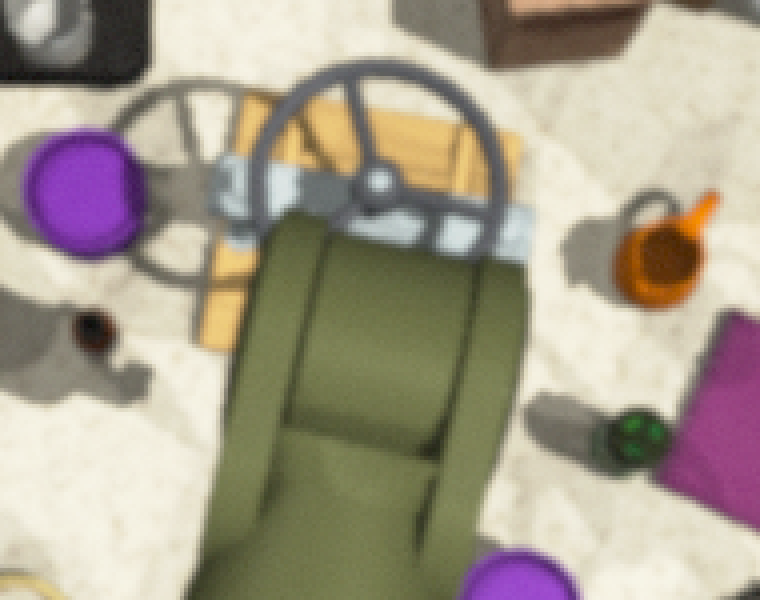

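Request:
carry_out(
  commands=[
    [[0,0,0],[3.3,-0.87,0],0],
    [[0,0,0],[3.3,-0.87,0],0],
    [[0,0,0],[3.3,-0.87,0],0],
    [[0,0,0],[3.3,-0.87,0],0],
    [[0,0,0],[0,0,0],0],
    [[0,0,0],[0,0,-2],0],
    [[0,0,0],[0,0,-1],0],
    [[0,0,0],[0,0,0],0],
  ],
)

```text
clock: 6.7
position: [0.6062, -0.1328, 0.2702]
ee_rot: [-3.133, 0.205, -0.021]
wrist_force: [-0.3, 0.4, 0.2]
grip_width: 0.0
```

```bash
python3 - <<'E'
from h import *
import cv2
o=robot.observe();print(o["position"],o["ee_rot"],o["wrist_force"])
im=robot.snapshot("side")[100:240,170:330,::-1];cv2.imwrite("pics/p4.png",cv2.resize(im,None,fx=4,fy=4,interpolation=3))
E
```

```text
[ 0.60617775 -0.13280122  0.2702129 ] [-3.13274168  0.2045853  -0.0212434 ] [-0.34723987  0.39186109  0.16808761]
```

View pics/p4.png

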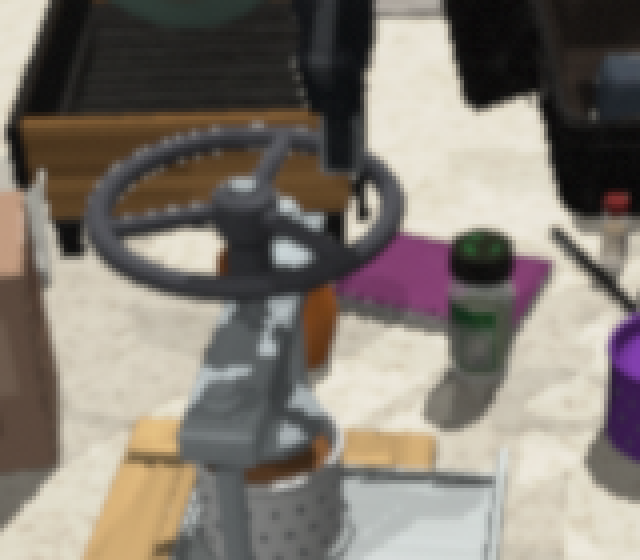

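Request:
carry_out(
  commands=[
    [[0,0,0],[0.7,0,0],0],
    [[0,0,0],[0,0,-1],0],
    [[0,0,0],[0,0,-1],0],
    [[0,0,0],[0,0,-1],0],
    [[0,0,0],[0,0,-1],0],
    [[0,0,0],[0,0,0],0],
    [[0,0,0],[0,0,0],0],
    [[0,0,0],[0,0,0],0],
  ],
)

```text
clock: 7.55
position: [0.6153, -0.1333, 0.233]
ee_rot: [-3.133, 0.205, -0.028]
wrist_force: [-0.8, 0.5, -0.4]
grip_width: 0.0
```

Request:
carry_out(
  commands=[
    [[0,0,0],[-0.25,1.2,-0.2],0],
    [[0,0,0],[0.15,1.16,0],0],
    [[0,0,0],[0.45,1.09,-0.1],0],
    [[0,0,0],[0.72,0.93,-0.1],0],
    [[0,0,0],[0.93,0.72,-0.1],0],
    [[0,0,0],[1.09,0.45,-0.1],0],
    [[0,0,0],[1.16,0.15,-0.1],0],
    [[0,0,0],[1.16,-0.15,-0.1],0],
  ],
)

```text
clock: 8.35
position: [0.6686, -0.0805, 0.2241]
ee_rot: [-3.129, 0.192, -0.024]
wrist_force: [-6.6, -0.8, 2.0]
grip_width: 0.002
```

```bash
python3 - <<'E'
from h import *
import cv2
o=robot.observe();p=o["position"];d=p[:2]-[.657,-.1206];print(p,o["wrist_force"],np.hypot(*d),np.degrees(np.arctan2(d[1],d[0])))
im=robot.snapshot("side")[100:240,170:330,::-1];cv2.imwrite("pics/p5.png",cv2.resize(im,None,fx=4,fy=4,interpolation=3))
E
```

```text
[ 0.66864398 -0.08052907  0.22409798] [-6.58342306 -0.80424969  2.02672673] 0.04172842647052053 73.79697078062024
```

View pics/p5.png

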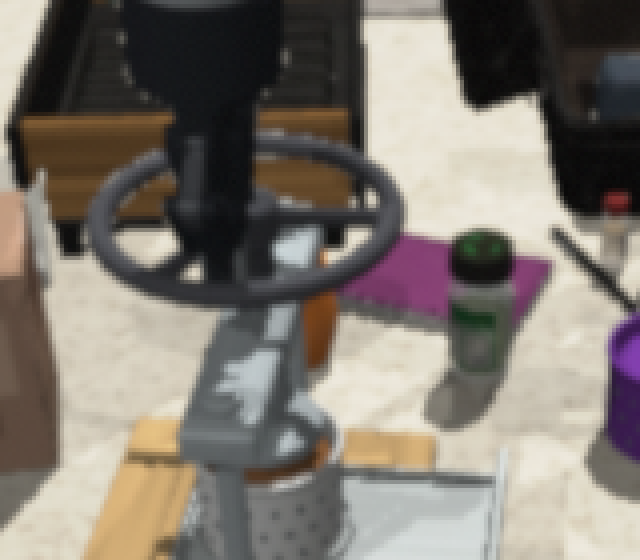

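Request:
carry_out(
  commands=[
    [[0,0,0],[1.09,-0.3,-0.08],0],
    [[0,0,0],[1.0,-0.62,-0.08],0],
    [[0,0,0],[0.8,-0.93,-0.08],0],
    [[0,0,0],[0.45,-1.09,-0.08],0],
    [[0,0,0],[0.15,-1.16,-0.08],0],
    [[0,0,0],[-0.15,-1.16,-0.08],0],
    [[0,0,0],[-0.45,-1.09,-0.08],0],
    [[0,0,0],[-0.72,-0.93,-0.08],0],
  ],
)

```text
clock: 9.2
position: [0.6924, -0.1525, 0.2179]
ee_rot: [-3.126, 0.191, -0.031]
wrist_force: [2.1, 4.7, -0.9]
grip_width: 0.001
```

```bash
cat > s.py <<'E'
from h import *
o=robot.observe();p=o["position"];d=p[:2]-[.657,-.1206];print(p,o["wrist_force"],np.hypot(*d),np.degrees(np.arctan2(d[1],d[0])))
E
python3 s.py
```

```text
[ 0.69236227 -0.15250313  0.21789364] [ 2.06205108  4.65691564 -0.93279085] 0.04762667241567005 -42.056145127884065
```

Request:
carry_out(
  commands=[
    [[0,0,0],[-1.0,-0.72,-0.08],0],
    [[0,0,0],[-1.15,-0.4,-0.08],0],
    [[0,0,0],[-1.16,-0.1,-0.08],0],
    [[0,0,0],[-1.16,0.15,-0.08],0],
    [[0,0,0],[-1.09,0.45,-0.08],0],
    [[0,0,0],[-0.93,0.72,-0.08],0],
    [[0,0,0],[-0.72,0.93,-0.08],0],
    [[0,0,0],[-0.45,1.09,-0.08],0],
  ],
)

```text
clock: 10.0
position: [0.6161, -0.1346, 0.2129]
ee_rot: [-3.133, 0.195, -0.036]
wrist_force: [2.1, -6.5, 0.6]
grip_width: -0.001
```

```bash
python3 s.py
```

```text
[ 0.61607289 -0.13464859  0.21292699] [ 2.09456529 -6.46128063  0.59950248] 0.04327113963204725 -161.05476916752554
```

Next from about -165° to -285°.

Request:
carry_out(
  commands=[
    [[0,0,0],[-0.25,1.16,-0.08],0],
    [[0,0,0],[0.15,1.16,-0.08],0],
    [[0,0,0],[0.45,1.09,-0.08],0],
    [[0,0,0],[0.72,0.93,-0.08],0],
    [[0,0,0],[0.93,0.72,-0.08],0],
    [[0,0,0],[1.09,0.45,-0.08],0],
    [[0,0,0],[1.16,0.15,-0.08],0],
    [[0,0,0],[1.16,-0.15,-0.08],0],
  ],
)

```text
clock: 10.8
position: [0.667, -0.0787, 0.2048]
ee_rot: [-3.129, 0.189, -0.023]
wrist_force: [-5.6, 0.0, 1.0]
grip_width: 0.004
```

```bash
python3 s.py
```

```text
[ 0.66702638 -0.07869719  0.20476709] [-5.59543741  0.04279332  0.98962663] 0.04308565995021952 76.5434347443665
```

Request:
carry_out(
  commands=[
    [[0,0,0],[1.12,-0.3,-0.08],0],
    [[0,0,0],[0.65,-0.4,-0.05],0],
    [[0,0,0],[0.58,-0.52,-0.05],0],
    [[0,0,0],[0,0,0],0],
    [[0,0,0],[0,0,0],0],
    [[0,0,0],[0,0,0],0],
    [[0,0,0],[0,0,0],0],
    [[0,0,0],[0,0,0],0],
  ],
)

```text
clock: 11.6
position: [0.6915, -0.091, 0.2037]
ee_rot: [-3.129, 0.189, -0.029]
wrist_force: [0.2, 3.5, -1.7]
grip_width: -0.001
```

```bash
python3 s.py
```

```text
[ 0.69150823 -0.09097562  0.20374216] [ 0.15779357  3.47932633 -1.66065182] 0.045479907203254115 40.64519177277808
```

Request:
carry_out(
  commands=[
    [[0,0,0],[0.27,-0.36,-0.03],0],
    [[0,0,0],[0.24,-0.38,-0.03],0],
    [[0,0,0],[0.2,-0.4,-0.03],0],
    [[0,0,0],[0,0,0],0],
    [[0,0,0],[0,0,0],0],
    [[0,0,0],[0,0,0],0],
    [[0,0,0],[0,0,0],0],
    [[0,0,0],[0,0,0],0],
  ],
)

```text
clock: 12.4
position: [0.6938, -0.0951, 0.203]
ee_rot: [-3.118, 0.183, -0.014]
wrist_force: [-17.5, 24.2, 9.9]
grip_width: 0.001
```

```bash
python3 s.py
```

```text
[ 0.69375825 -0.09514496  0.20298675] [-17.45728844  24.16542808   9.88841236] 0.0447116118725699 34.70255443764278
```

Request:
carry_out(
  commands=[
    [[0,0,0],[-0.3,0.5,0.05],0],
    [[0,0,0],[-0.4,0.5,0.05],0],
    [[0,0,0],[-0.6,0.5,0.0],0],
    [[0,0,0],[-0.3,0.1,0],0],
    [[0,0,0],[0,0,0],0],
    [[0,0,0],[0,0,1],0],
    [[0,0,0],[0,0,2],0],
    [[0,0,0],[0,0,3],0],
  ],
)

```text
clock: 13.2
position: [0.6816, -0.0873, 0.2632]
ee_rot: [-3.13, 0.191, -0.023]
wrist_force: [-0.5, 0.1, -0.5]
grip_width: -0.005
```

Request:
carry_out(
  commands=[
    [[0,0,0],[0,0,4],0],
    [[0,0,0],[-3,0,4],0],
    [[0,0,0],[-4.5,0,0],0],
    [[0,0,0],[-4.5,0,0],0],
    [[0,0,0],[-4.5,0,0],0],
    [[0,0,0],[-4.5,0,0],0],
    [[0,0,0],[-4.5,0,0],0],
    [[0,0,0],[0,0,0],0],
  ],
)

```text
clock: 14.0
position: [0.4228, -0.087, 0.3452]
ee_rot: [-3.13, 0.192, -0.028]
wrist_force: [0.8, -0.1, 0.2]
grip_width: 0.006
```

```bash
python3 s.py; python3 - <<'E'
from h import *
import cv2
a=robot.snapshot("top")[130:290,200:390,::-1];b=robot.snapshot("side")[120:290,170:370,::-1]
a=cv2.resize(a,(380,320),interpolation=3);b=cv2.resize(b,(400,340),interpolation=3)
c=np.zeros((340,780,3),np.uint8);c[:320,:380]=a;c[:,380:]=b;cv2.imwrite("pics/p6.png",c)
E
```

```text
[ 0.4227507 -0.0869624  0.3451567] [ 0.81499794 -0.13870064  0.21253951] 0.23665211313538537 171.82833438734977
```

View pics/p6.png

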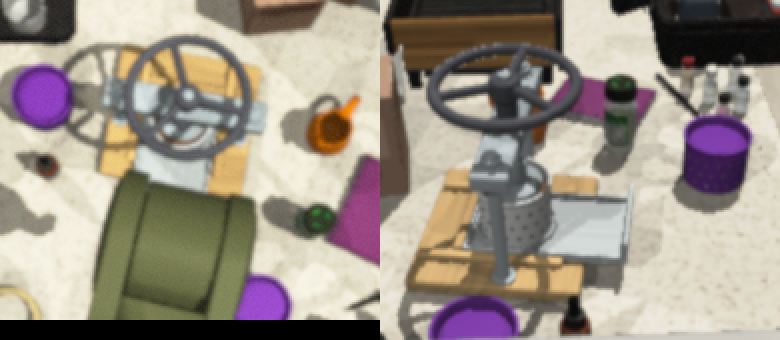

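```bash
python3 -c "
from plant import robot
print(robot.hand_in(), robot.observe()['clock'])"
```

```text
the job is handed in; nothing more can be done
the job is handed in; nothing more can be done
```

I pushed the tray home, wound the handwheel down to its stop, and handed the job in at about 14 s of the 64 s allowed; no verdict was returned.

- **Tray:** I pushed it back with closed fingers until it stopped. In the last push the fingers moved only 0.4 mm while the force rose to 14 N, so the tray was against the back stop. The final side view shows its front wall where it was after that push.
- **Wheel:** I pushed one spoke round clockwise in a continuous circle of about 45 mm radius. From first contact the finger travelled about 490° (1.35 turns). The winding force was about 5–7 N. At the end it rose to about 30 N with almost no movement, which I read as the hub landing on the bridge. The spoke directions in the last picture match the 9.0 stop.
- **End state:** The fingers were backed off, lifted clear and moved away, and the wrist force is about zero. In the last pictures the mould is upright under the bridge, and the bottle, jug and spice jar look unmoved.
- **Not measured:** I did not measure the plate's force on the lid. It is inferred from the wheel being at its stop and the tray being home. No check failed. The press-axis estimates from the two cameras differed by up to about 8 mm sideways (hub top), and I used the value that agreed with the tray's centre line.

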